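# Load-test a foot-switch return spring and sort it

## Task

Check the foot-switch return spring that stands on the blue mat: seat it over the spigot of the spring tester's plate, then bring the lever down by its cross handle until the dial needle stands in the green band, never letting it reach the red, and keep it steadily in the green for a good second while you compare the lever's red pointer with the red reference mark on the scale. If the pointer stands above the mark the spring is good and goes into the green tray; if it stands below the mark the spring is tired and goes into the red tray. Finish with the lever let back up to its open stop, and leave the spare spring on the white mat, the reference mark and the other things on the bench as they are.

Things in the scene. Friction and masses are not known exactly. Their poses are not given: they have to be found in the camera images.
- spring_a: One of two steel compression springs that look alike: 26 mm outside, 21 mm bore, 64 mm free length, closed flat ends, 38 g. Stands upright on one of the two mats at the start (which spring is on which mat varies). Origin at the centre of its underside, z along its axis to the other end. Stiffness is not known beforehand (some 0.4 to 0.8 N per mm); it can be gripped across its diameter at any height.
- spring_b: The other spring, same look, size and origin as spring_a.
- mat_test: Blue plastic mat, 70 x 70 x 4 mm, fixed; the spring to be tested stands on its centre. Origin at the centre of its underside, so the mat's top is 4 mm up.
- mat_spare: White plastic mat, 70 x 70 x 4 mm, fixed; the spare spring on it is to be left alone. Origin as the blue mat.
- tester: Bench spring tester, fixed: green cast base 140 x 235 mm, 40 mm high. Origin on the bench under the middle of the load plate; its x axis points to the side with the load dial, z up, its +y axis is the direction in which the lever lies when it is pressed down. Fork with the lever's hinge at y = -90 mm; upright length scale (12 mm wide strip, top 150 mm above the bench) at x = +32, y = +92 mm. Round dial (74 mm) slopes at the +x side, its top below 70 mm.
- seat (a point): Centre of the load plate's upper face, 50 mm above the bench. The plate is 64 mm across; a brass spigot, 15 mm in diameter with a coned top, stands 8 mm up from it and takes the spring's bore. The plate sinks 2 mm under 15 N.
- lever_hinge (a point): Lever hinge axis, 110 mm above the bench; the axis runs along the tester's x.
- lever (a joint): Lever angle in rad: 0 = open, standing up and leaning 15 deg back away from the plate; grows as it is pressed down; 1.833 = level; end stop at 2.0. Meets a seated, unloaded spring at about 1.53. A return spring and counterweight carry it back to the open stop when let go (0.8 to 1.2 N at the cross handle, about 2 s from level).
- handle (a point): Centre of the lever's cross handle: a round bar, 16 mm in diameter (rubber sleeves 19 mm at its ends), 105 mm long along the tester's x, 215 mm from the hinge axis. About 318 mm above the bench when open, with free room behind it (the tester's -y side) to hook it and draw it over and down. The lever shank is 14 mm wide.
- pad: Swivelling brass pressure pad, 34 mm across, under the lever 90 mm from the hinge axis; it presses on the spring's top. Origin at its pivot, 13 mm above its lower face. Load on the spring is about 2.4 times what is left of the downward force at the cross handle after 1.2 N for the return spring.
- needle (a joint): Load dial needle, angle in rad clockwise from the zero line: 0.157 rad per newton of load on the plate, so 2.35 rad = 15 N, the middle of the painted green band, which reaches from 2.15 to 2.55 (13.7 to 16.3 N). The red zone starts at 2.98 (19 N). The spring's own weight moves it by about 0.06.
- dial_face (a point): Centre of the white dial face, which slopes up towards the tester's +x side. Seen from that side zero is at the lower left and the needle turns clockwise.
- pointer_tip (a point): Tip of the red pointer on the lever, 170 mm from the hinge axis; it passes the edge of the length scale as the lever comes level. Its height tells the spring's loaded length (1.9 mm for each mm of spring).
- mark_line (a point): Red reference mark on the length scale, at the middle of its thickness (3 mm) where the pointer passes; between 107 and 115 mm above the bench. Set beforehand and held by friction. At 15 N a spring puts the pointer clearly above or clearly below it, by 5 mm or more.
- tray_good: Green plastic tray for good springs, 90 x 90 x 30 mm outside, walls and floor 3 mm, fixed. Origin at the centre of its underside, axes along its sides.
- tray_scrap: Red plastic tray for tired springs, same size and origin.
- foot_switch: Bystander: opened foot switch, 120 x 85 x 36 mm, 0.7 kg. Origin at the centre of its underside.
- wash_bottle: Bystander: pale squeeze bottle with a bent spout, 62 mm across, 178 mm tall. Origin at the centre of its underside.
- tattoo_machine: Bystander: black tattoo machine lying on its side, about 140 x 70 x 24 mm. Origin on the bench near its middle.
Things that resemble listed ones, but are neither listed nor needed, are in the scene too. Leave any orange or yellow look-alike of the spring_b alone.

How it is judged:
By the outcome, as a careful person would: the job done as asked, in the order asked, and still so for the second after the job is handed in, with the robot touching nothing.
It also fails if it takes over 72 s, if anything falls off the work surface, if the arm or the gripper's body presses on something with over 40 N, if the wrist force passes 120 N, or if a joint passes its speed limit or range.

## Robot

A 6-joint arm with a two-finger parallel gripper is mounted at the origin on the work surface. World frame = base frame: x ahead of the robot, y to its left, z up, the work surface at z = 0. Lengths are in mm, angles in rad, forces in N, time in s.
With the tool pointing down it reaches from about 375 to 900 mm from the base axis. Payload 3.1 kg.
Tool frame: the origin (TCP) lies at the very end of the fingers, on their centre line; the grasp point (between the pads) lies 19 mm behind it (r.pinch_z is the z of the grasp point in the tool frame, in mm); z points along the fingers, x is the direction in which the jaws open and shut, and the axes are right-handed (so a half turn about z gives the same grasp; the last joint's range is limited). The gripper opens to 87 mm and grips with 3 to 60 N. Pads are 19 mm wide; open, the fingers measure 117 mm over their backs; the gripper's body (75 mm by 190 mm) begins 51 mm behind the grasp point.
Start: joints at [-1.335, 0.527, 1.433, -0, 1.181, -0.178], TCP at [251.327, -572.216, 222.548] pointing down, gripper open.
Joint ranges: [-3.08, 3.08], [-0.75, 2.2], [0.22, 2.44], [-1.43, 4.57], [0, 2.65], [-2.85, 2.85]. Speed limits (rad/s): [2.79, 2.79, 3.14, 3.14, 3.14, 3.14].

## Interface

Orientations are given as a unit quaternion [x, y, z, w].
In Python, from workcell import r gives the robot as it stands.
- The arm moves only by the shell command python3 -m crank 'ROWS' [FORCE]. ROWS is text: rows parted by semicolons, each of 7 numbers parted by spaces: the turn, a rotation vector about the tool's x, y, z in units of 5 degrees (1.0 is 5 degrees), then the shift along the tool's x, y, z in mm, then the gripper's target within -1 to 1 (shut at 1, half-way at 0, fully open at -1). In form: ax ay az tx ty tz claw; .... A call has 1 to 10 rows; each row shifts and turns the commanded pose from where the row before left it, along the tool's axes as they then stand; what a row does not reach is not made up. A row lasts 1/10 s, in which the tool goes at most 50 mm and 8.59 degrees, less where a joint would pass 70% of its speed; a pose out of reach is approached as far as the arm can. A call with a gripper value outside its range is refused whole. The fingers move at their own pace and stop on an object; FORCE is the grip in N (left out, the last holds). Time passes only in rows, so rows that do not move let the fingers close. It gives the time, the measured TCP pose, the force and the opening at its end, in the units of the state.
- r.get_obs(): the state, without advancing time (a new reading comes with each control period).
- r.grab_frame(name): name is "side" or "top"; returns a dict with "img" (480x640x3 uint8, red, green, blue), "fx", "fy", "cx", "cy" (pixels), "R" (3x3) and "t" (3): a world point X has camera coordinates R X + t. Camera axes: x right, y down, z forward; pixel columns grow to the right and rows downward; lengths in mm; the calibration is good to about 2 mm. A picture is of the moment at which its call begins. There is no depth.
- r.close_job(): hands the job in, once; it reports no verdict.
The state is a dict: "clock": time; "joints": joint angles; "qd": joint speeds; "effort": joint torques, N m; "eef_pos": TCP position; "tool_rot": TCP orientation; "ft_force": force on the tool from outside, world axes, zero at the start; "ft_torque": the same for the moment, N m; "gripper_width": finger opening in mm.
Only numpy, scipy, OpenCV 4.12 (cv2) and the standard library are available. Lean on these libraries where they do the work, as an engineer would, in place of code of your own. Each camera call takes 0.05 s, during which the arm holds its last target. There are 200 camera calls.

## Working session

There is one attempt and no reset: what is moved stays moved. The work goes in short steps, Python scripts to look and compute and a shell command to move; the robot and the scene stay as the last step left them, time stands still between calls to the robot, and variables do not carry over. Pictures are saved under pics/ and viewed, about 8 in all and at most 12, crops included, and the job is handed in when it is done.

```bash
mkdir -p pics; ls
python3 - <<'E'
from workcell import r
import cv2,numpy as np
for n in("top","side"):
    f=r.grab_frame(n); cv2.imwrite(f"pics/{n}0.png",f["img"][:,:,::-1]); print(n,f["fx"],f["cx"],f["cy"],np.round(f["R"],4).tolist(),np.round(f["t"],1).tolist())
o=r.get_obs();print(o)
E
```

```text
pics
top 527.874366794394 318.87278961273 234.8525483912056 [[0.0025, -1.0, -0.0018], [-0.9917, -0.0022, -0.1288], [0.1288, 0.0021, -0.9917]] [34.9, 606.4, 1209.7]
side 576.9587971000228 314.3361244823015 226.0744320845851 [[-0.9975, -0.0707, 0.0081], [-0.0447, 0.5341, -0.8443], [0.0553, -0.8425, -0.5359]] [609.3, 190.8, 1420.0]
{'clock': 0.1, 'joints': array([-1.33550657e+00,  5.28344169e-01,  1.43377960e+00,  9.42356273e-06,
        1.18138737e+00, -1.78495076e-01]), 'qd': array([ 0.00021815,  0.00030563, -0.00175652,  0.00030961,  0.00200622,
       -0.00080499]), 'effort': array([-1.52625930e-04, -4.40984845e+01, -1.77150589e+01,  6.34174864e-02,
        5.33688767e-02, -4.19520256e-05]), 'eef_pos': array([ 251.17521716, -571.59041091,  221.68559358]), 'tool_rot': array([ 8.37279236e-01, -5.46774689e-01, -6.94280861e-04, -6.61922587e-04]), 'ft_force': array([ 0.29166074, -0.7207131 , -0.9463894 ]), 'ft_torque': array([-0.00156265,  0.0353778 ,  0.01867332]), 'gripper_width': 87.38426922781677}
```

View pics/top0.png

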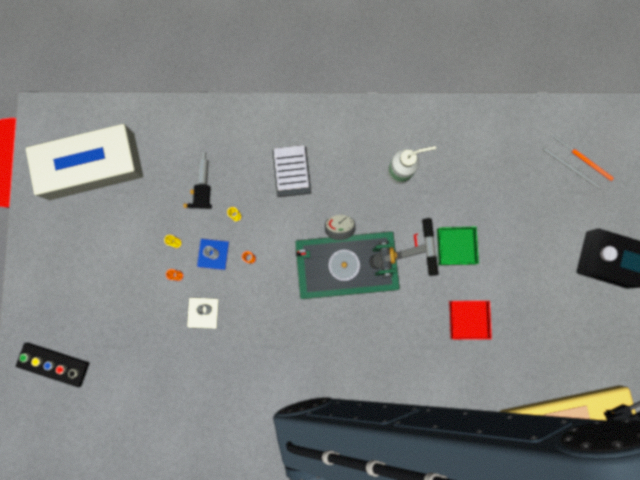

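View pics/side0.png

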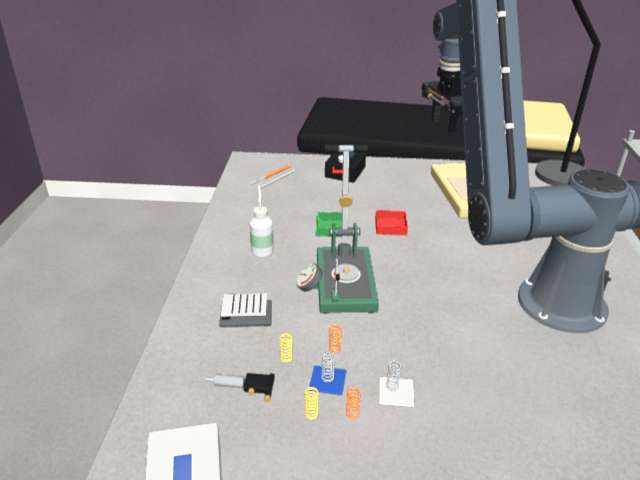

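The top view shows the tester plate at (344,265), with the lever standing to the right (world -y) and its cross handle at (430,247). The blue mat is at (213,254), white mat at (203,312), green tray at (458,246) and red tray at (470,320). The side view agrees: the dial at (308,276) is visible, and yellow and orange look-alikes stand around the blue mat.

```bash
cat > h.py <<'E'
from workcell import r
import cv2,numpy as np
from scipy.spatial.transform import Rotation as Ro
np.set_printoptions(precision=2,suppress=True)
def cast(f,u,v,z):
    R=np.array(f["R"]);t=np.array(f["t"]);d=R.T@np.array([(u-f["cx"])/f["fx"],(v-f["cy"])/f["fy"],1]);c=-R.T@t
    return c+d*(z-c[2])/d[2]
def proj(f,X):
    p=np.array(f["R"])@np.array(X,float)+np.array(f["t"]);return np.array([f["fx"]*p[0]/p[2]+f["cx"],f["fy"]*p[1]/p[2]+f["cy"]])
def tri(f1,p1,f2,p2):
    A=[]
    for f,p in((f1,p1),(f2,p2)):
        P=np.diag([1,1,1.])@np.c_[f["R"],f["t"]];x=(p[0]-f["cx"])/f["fx"];y=(p[1]-f["cy"])/f["fy"]
        A+=[x*P[2]-P[0],y*P[2]-P[1]]
    A=np.array(A);return np.linalg.lstsq(A[:,:3],-A[:,3],rcond=None)[0]
def blobs(f,lo,hi,amin=20):
    m=cv2.inRange(cv2.cvtColor(f["img"],cv2.COLOR_RGB2HSV),lo,hi)
    for c in cv2.findContours(m,cv2.RETR_EXTERNAL,cv2.CHAIN_APPROX_NONE)[0]:
        if cv2.contourArea(c)>=amin: yield cv2.minAreaRect(c),cv2.contourArea(c)
def togo(X,jaw=None,down=True):
    """total shift in current tool axes (after no turn) to put TCP at X; and turn in units about z for jaw dir angle"""
    o=r.get_obs();R=Ro.from_quat(o["tool_rot"]);d=R.inv().apply(np.array(X)-o["eef_pos"]);print("tcp",o["eef_pos"],"shift",d)
    if jaw is not None:
        z=np.array([0,0,-1.]);x=np.array([np.cos(jaw),np.sin(jaw),0])
        for s in(1,-1):
            T=Ro.from_matrix(np.c_[s*x,np.cross(z,s*x),z]);rv=(R.inv()*T).as_rotvec();print(" turn units",np.degrees(rv)/5," shift after turn",T.inv().apply(np.array(X)-o["eef_pos"]))
E
python3 - <<'E'
from h import *
ft=r.grab_frame("top");fs=r.grab_frame("side")
for n,lo,hi,z in(("blue",(105,150,80),(125,255,255),4),("green",(50,150,60),(70,255,255),30),("red",(0,200,120),(5,255,255),30),("testerG",(65,60,40),(90,255,140),40),("white",(0,0,225),(40,40,255),4)):
    for b,a in blobs(ft,lo,hi,60 if n!="white" else 300):
        print(n,np.array(b[0]),np.array(b[1]),round(b[2],1),round(a),cast(ft,*b[0],z), "corners",[cast(ft,*p,z)[:2].round(0).tolist() for p in cv2.boxPoints(b)] if n=="testerG" and a>500 else "")
print("seat",cast(ft,344,265,50),cast(fs,346,273,50))
print("handle",tri(ft,(430,247),fs,(346,148)))
print("hinge?",tri(ft,(384,259),fs,(345,232)))
print("springT top",cast(ft,211,253,68),cast(fs,328,357,68)," base",cast(fs,328,380,4))
print("springS top",cast(ft,204,309,68))
I=ft["img"][200:340,280:500];cv2.imwrite("pics/c1.png",cv2.resize(I[:,:,::-1],None,fx=3.5,fy=3.5,interpolation=2))
E
```

```text
blue [212.52 253.79] [27.79 27.64] 6.0 704 [564.04 294.02   4.  ] corners 
blue [ 78.84 158.35] [10.06 49.48] 76.3 440 [801.04 632.72   4.  ] corners 
green [457.5 245.5] [36.32 38.39] 87.8 1310 [ 582.75 -293.1    30.  ] corners 
red [470.08 319.79] [37.22 39.11] 88.0 1341 [ 408.43 -316.98   30.  ] corners 
red [  7. 162.] [14. 88.] 0.0 938 [784.32 794.65  30.  ] corners 
testerG [347.42 270.28] [47.98 99.56] 84.6 1014 [522.63 -30.75  40.  ] corners [[568.0, 91.0], [590.0, -143.0], [478.0, -151.0], [456.0, 80.0]]
testerG [344.75 244.68] [18.45 98.56] 84.6 592 [582.97 -24.73  40.  ] corners [[594.0, 93.0], [616.0, -139.0], [572.0, -142.0], [550.0, 89.0]]
testerG [457.42 245.46] [38.59 40.34] 87.6 323 [ 581.74 -290.28   40.  ] corners 
white [202.21 312.62] [27.76 27.89] 2.5 716 [422.95 314.65   4.  ] corners 
white [ 78.6  158.93] [ 46.11 101.39] 76.3 4454 [799.57 633.22   4.  ] corners 
seat [534.28 -22.32  50.  ] [533.31 -14.97  50.  ]
handle [ 547.58 -167.09  319.01]
hinge? [ 541.89 -108.06  111.18]
springT top [559.9 284.5  68. ] [562.86 293.43  68.  ]  base [561.43 295.51   4.  ]
springS top [432.22 296.73  68.  ]
```

View pics/c1.png

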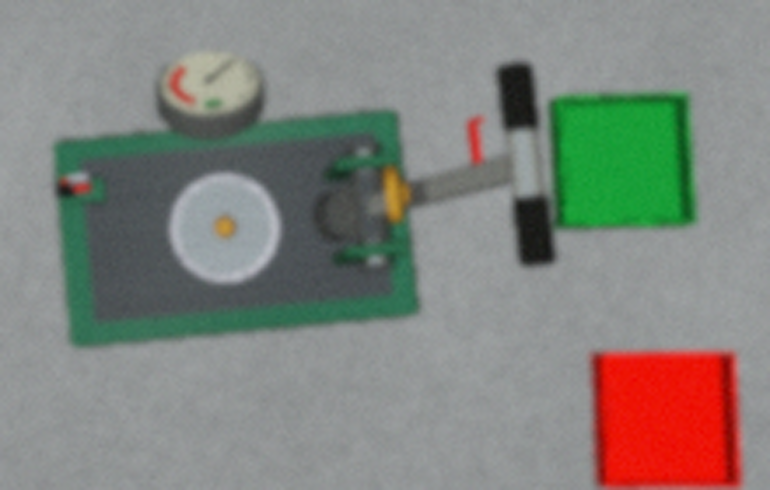

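```bash
python3 - <<'E'
from h import *
ft=r.grab_frame("top")
for b,a in blobs(ft,(12,110,110),(28,255,255),4):
    if 300<b[0][0]<420: print("gold",b[0],a,cast(ft,*b[0],58))
togo([563,294,110],np.radians(5.4))
E
python3 -m crank '0 0 -1.6 0 0 -10 0;0 0 -1.6 0 0 -10 0;0 0 -1.6 0 0 -10 0;0 0 -1.6 0 0 -10 0;0 0 -1.6 0 0 -10 0;0 0 -1.6 0 0 -10 0;0 0 -1.6 0 0 -10 0;0 0 -1.6 0 0 -10 0;0 0 -1.6 0 0 0 0' 20
python3 -c "
from h import *
togo([563,294,110],np.radians(5.4))"
```

```text
gold (344.0, 264.5) 10.5 [534.86 -21.96  58.  ]
gold (393.0, 255.0) 60.0 [ 557.17 -135.62   58.  ]
tcp [ 251.26 -571.92  222.07] shift [-667.38 -633.59  112.84]
 turn units [ -0.01   0.01 -14.34]  shift after turn [ 391.85 -832.74  112.07]
 turn units [ 0.01  0.01 21.66]  shift after turn [-391.85  832.74  112.07]
clock: 1.15
eef_pos: [251.5, -573.0, 304.2]
tool_rot: [0.999, 0.053, 0.0, 0.001]
ft_force: [0.7, -0.5, -0.2]
gripper_width: 43.7
tcp [ 251.51 -572.98  304.16] shift [ 400.91 -829.98  191.82]
 turn units [ 0.03 -0.    0.13]  shift after turn [ 391.7  -833.82  194.16]
 turn units [  0.01   0.05 -35.87]  shift after turn [-391.7   833.82  194.16]
```

```bash
python3 -m crank '0 0 0 20 -42 0 0;0 0 0 20 -42 0 0;0 0 0 20 -42 0 0;0 0 0 20 -42 0 0;0 0 0 20 -42 0 0;0 0 0 20 -42 0 0;0 0 0 20 -42 0 0;0 0 0 20 -42 0 0;0 0 0 20 -42 0 0;0 0 0 20 -42 0 0'
python3 -m crank '0 0 0 20 -42 0 0;0 0 0 20 -42 0 0;0 0 0 20 -42 0 0;0 0 0 20 -42 10 0;0 0 0 20 -42 25 0;0 0 0 20 -42 25 0;0 0 0 20 -42 25 0;0 0 0 20 -42 25 0;0 0 0 10 -20 20 0;0 0 0 0 0 0 0'
python3 - <<'E'
from h import *
togo([563,294,90],np.radians(5.4))
fs=r.grab_frame("side");ft=r.grab_frame("top")
I=fs["img"][290:430,240:440];J=ft["img"][190:330,130:330]
cv2.imwrite("pics/c2.png",cv2.resize(np.vstack([I,J])[:,:,::-1],None,fx=2.1,fy=2.1,interpolation=2))
E
```

```text
clock: 2.15
eef_pos: [408.8, -132.6, 302.8]
tool_rot: [0.999, 0.05, 0.0, 0.0]
ft_force: [0.6, -0.7, -0.2]
gripper_width: 43.3
clock: 3.15
eef_pos: [537.7, 229.8, 174.7]
tool_rot: [0.999, 0.052, -0.002, 0.0]
ft_force: [-0.3, 0.2, -0.0]
gripper_width: 43.4
tcp [537.74 229.84 174.66] shift [ 32.17 -61.21  84.5 ]
 turn units [-0.    0.06  0.1 ]  shift after turn [ 31.19 -61.5   84.66]
 turn units [ -0.09  -0.   -35.9 ]  shift after turn [-31.19  61.5   84.66]
```

View pics/c2.png

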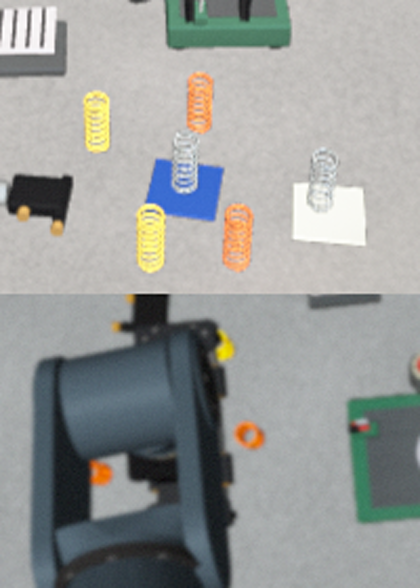

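The side crop shows the spring base at full-frame (328,379) on the blue mat, which agrees with the mat centre. The nearest look-alikes are clear of the finger path.

```bash
python3 -m crank '0 0 0 16 -31 0 0;0 0 0 16 -31 0 0;0 0 0 0 0 25 0;0 0 0 0 0 30 0;0 0 0 0 0 20 0;0 0 0 0 0 0 0'
python3 - <<'E'
from h import *
togo([563,294.5,30],np.radians(5.4))
E
```

```text
clock: 3.85
eef_pos: [562.9, 290.1, 101.4]
tool_rot: [0.999, 0.049, -0.002, 0.001]
ft_force: [-0.5, -1.3, 0.0]
gripper_width: 44.0
tcp [562.95 290.14 101.37] shift [ 0.84 -4.44 71.36]
 turn units [0.02 0.06 0.04]  shift after turn [ 0.46 -4.34 71.37]
 turn units [ -0.09   0.03 -35.96]  shift after turn [-0.46  4.34 71.37]
```

```bash
python3 -m crank '0 0 0 1 -4 15 0;0 0 0 0 0 28 0;0 0 0 0 0 28 0;0 0 0 0 0 0 0.3;0 0 0 0 0 0 0.6;0 0 0 0 0 0 0.8;0 0 0 0 0 0 0.8;0 0 0 0 0 0 0.8' 12
python3 - <<'E'
from h import *
togo([563,294.5,30])
fs=r.grab_frame("side")
cv2.imwrite("pics/c3.png",cv2.resize(fs["img"][250:430,240:440][:,:,::-1],None,fx=3,fy=3,interpolation=2))
E
```

```text
clock: 4.65
eef_pos: [566.1, 296.7, 33.3]
tool_rot: [0.999, 0.05, 0.001, -0.0]
ft_force: [-0.3, 0.0, -0.1]
gripper_width: 25.8
tcp [566.09 296.69  33.28] shift [-3.3   1.87  3.27]
```

View pics/c3.png

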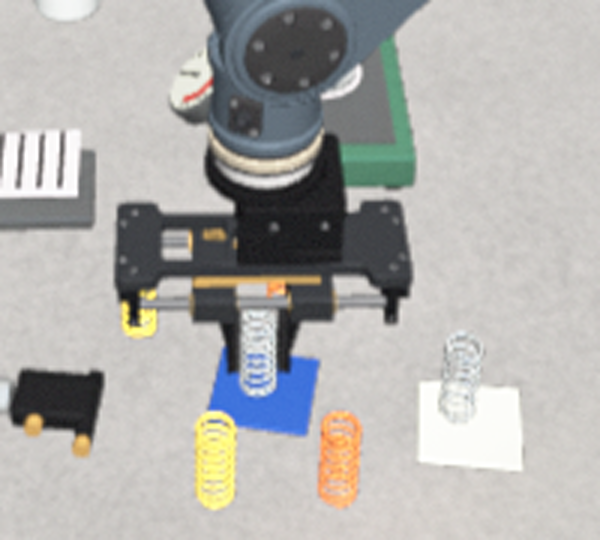

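The spring is held at a jaw width of 25.8 mm, and the gripper's wide body clears the neighbouring springs. Next I lift it over the scale and carry it to the tester.

```bash
python3 -m crank '0 0 0 0 0 -20 0.8;0 0 0 0 0 -40 0.8;0 0 0 0 0 -45 0.8;0 0 0 0 0 -45 0.8;0 0 0 0 0 -30 0.8;0 0 0 0 20 -5 0.8;0 0 0 0 35 0 0.8;0 0 0 0 40 0 0.8;0 0 0 0 40 0 0.8;0 0 0 0 40 0 0.8'
python3 -m crank '0 0 0 0 40 0 0.8;0 0 0 0 40 0 0.8;0 0 0 0 30 0 0.8;0 0 0 0 15 0 0.8;0 0 0 0 0 0 0.8;0 0 0 0 0 0 0.8'
python3 - <<'E'
from h import *
togo([534.7,-22,100],np.radians(5.4))
E
```

```text
clock: 5.7
eef_pos: [582.5, 121.0, 217.4]
tool_rot: [0.999, 0.05, 0.0, 0.0]
ft_force: [0.3, 0.0, -0.3]
gripper_width: 25.5
clock: 6.3
eef_pos: [594.7, -1.2, 216.9]
tool_rot: [0.999, 0.05, -0.0, -0.001]
ft_force: [-0.4, -0.2, -0.8]
gripper_width: 25.7
tcp [594.75  -1.19 216.92] shift [-61.78  14.86 116.92]
 turn units [-0.01  0.    0.06]  shift after turn [-61.74  15.07 116.92]
 turn units [ -0.    -0.02 -35.94]  shift after turn [ 61.74 -15.07 116.92]
```

```bash
python3 -m crank '0 0 0 -20 5 0 0.8;0 0 0 -30 8 10 0.8;0 0 0 -12 2 25 0.8;0 0 0 0 0 25 0.8;0 0 0 0 0 25 0.8;0 0 0 0 0 15 0.8;0 0 0 0 0 0 0.8;0 0 0 0 0 0 0.8'
python3 - <<'E'
from h import *
togo([534.7,-22,79.3],np.radians(5.4))
fs=r.grab_frame("side");o=r.get_obs()
x,y,z=o["eef_pos"];print("tip below->px",proj(fs,[x,y,z-29.3]),"spigot px",proj(fs,[534.7,-22,58]),proj(fs,[534.7,-22,50]))
cv2.imwrite("pics/c4.png",cv2.resize(fs["img"][215:325,280:420][:,:,::-1],None,fx=5,fy=5,interpolation=2))
E
```

```text
clock: 7.1
eef_pos: [534.9, -21.8, 117.1]
tool_rot: [0.999, 0.051, -0.0, -0.0]
ft_force: [-0.3, 0.1, 0.0]
gripper_width: 25.4
tcp [534.93 -21.84 117.06] shift [-0.24  0.15 37.76]
 turn units [-0.    0.    0.08]  shift after turn [-0.25  0.14 37.76]
 turn units [ -0.    -0.01 -35.92]  shift after turn [ 0.25 -0.14 37.76]
tip below->px [345.77 258.73] spigot px [345.63 268.7 ] [345.51 271.28]
```

View pics/c4.png

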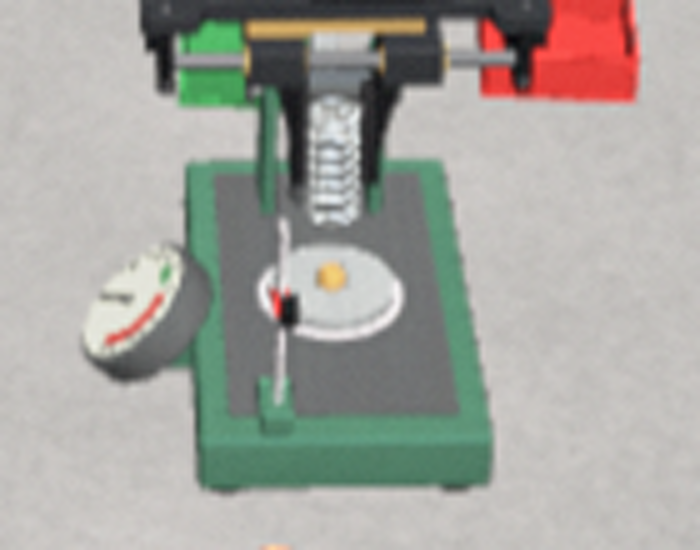

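The crop shows the spring bottom at about (337,215) and the brass spigot at (332,277). I'll put numbers on that offset before lowering.

Run:
```python
from h import *
fs=r.grab_frame("side");o=r.get_obs();p=o["eef_pos"]
for b,a in blobs(fs,(12,90,120),(30,255,255),4):
    if 335<b[0][0]<355 and 260<b[0][1]<280: print("gold",b)
# gold silhouette predicted: spigot cylinder points
th=np.linspace(0,2*np.pi,60)
def box(c,rad,z0,z1):
    P=np.array([proj(fs,[c[0]+rad*np.cos(t),c[1]+rad*np.sin(t),z]) for t in th for z in(z0,z1)]);return P.min(0),P.max(0)
print("pred spigot box",box([534.7,-22],7.5,50,56)); print("pred spring box",box(p[:2],13,p[2]-29.3,p[2]+34.7))
c3=cv2.resize(cv2.imread("pics/c3.png"),None,fx=1/3,fy=1/3,interpolation=cv2.INTER_AREA)
print("pred spring box mat",box([566.1,296.7],13,4,68))
hsv=cv2.cvtColor(c3,cv2.COLOR_BGR2HSV);m=hsv[105:140,70:105]; print("mat sat rows"); 
sp=(m[:,:,1]<140)
print([(250+105+i, (240+70+np.where(s)[0]).tolist()) for i,s in enumerate(sp) if 18<i<30])
g=cv2.cvtColor(fs["img"],cv2.COLOR_RGB2GRAY);print("rows 250..264, cols 338..356");print(g[250:264,338:357])
```

```text
gold ((346.0, 270.0), (4.0, 4.0), 90.0)
pred spigot box (array([342.51, 267.55]), array([348.61, 273.09]))
pred spring box (array([340.42, 233.91]), array([352.09, 261.65]))
pred spring box mat (array([319.48, 353.43]), array([332.76, 385.1 ]))
mat sat rows
[(374, [310, 311, 312, 319, 320, 321, 322, 323, 324, 325, 326, 327, 328, 329, 330, 331, 332]), (375, [310, 311, 312, 319, 320, 321, 322, 323, 324, 325, 326, 327, 328, 329, 330, 331, 332]), (376, [310, 311, 319, 320, 321, 322, 323, 324, 325, 326, 327, 328, 329, 330, 331, 332]), (377, [310, 311, 319, 320, 321, 322, 323, 324, 325, 326, 327, 328, 329, 330, 331, 332]), (378, [310, 311, 320, 321, 322, 323, 324, 325, 326, 327, 328, 329, 330, 331, 332, 344]), (379, [310, 311, 320, 321, 322, 323, 324, 325, 326, 327, 328, 329, 330, 331, 344]), (380, [310, 321, 322, 323, 324, 325, 326, 327, 328, 329, 330, 331, 344]), (381, [310, 322, 323, 324, 325, 326, 327, 328, 329, 344]), (382, [310, 324, 325, 326, 327, 344]), (383, [310, 344]), (384, [343, 344])]
rows 250..264, cols 338..356
[[ 35  38  67 113 161 172 166 159 160 144 149 200 198 117  56  
[... 371 characters left out ...]
 178 160 135 136 178 197 130 107  83 100 109
  104]
 [114 105 129 183 163 125 116 115 120 136 168 180 185 120 108  91 104 109
  106]
 [113 112 127 167 192 153 150 155 154 160 183 188 173 108 111 103 108 114
  113]
 [118 116 116 128 153 182 207 208 203 202 174 153 155 110 114 111 111 113
  117]
 [118 113 114 115 126 172 196 176 185 214 185 125 119 116 116 117 114 116
  115]
 [123 115 117 117 118 122 123 110 112 128 122 116 117 119 116 116 118 116
  114]
 [124 112 115 116 116 116 117 112 114 116 114 115 117 116 115 114 116 115
  114]
 [127 115 114 116 118 118 117 119 118 119 115 113 118 117 116 115 116 117
  114]
 [122 115 120 123 133 139 141 139 137 136 131 127 123 120 117 116 115 118
  115]]
```

```bash
python3 -m crank '0 0 0 -0.5 -2 10 0.8;0 0 0 0 0 15 0.8;0 0 0 0 0 5 0.8;0 0 0 0 0 2 0.8;0 0 0 0 0 0 0.8;0 0 0 0 0 0 0.8'
python3 -m crank '0 0 0 0 0 2 0.8;0 0 0 0 0 2 0.8;0 0 0 0 0 1.5 0.8;0 0 0 0 0 0 0.8;0 0 0 0 0 0 0.8'
python3 - <<'E'
from h import *
togo([534.7,-22,79.3])
fs=r.grab_frame("side");g=fs["img"]
cv2.imwrite("pics/c5.png",cv2.resize(g[215:325,280:420][:,:,::-1],None,fx=5,fy=5,interpolation=2))
E
```

```text
clock: 7.8
eef_pos: [534.5, -21.4, 85.2]
tool_rot: [0.999, 0.05, 0.0, 0.0]
ft_force: [0.3, 0.4, 0.0]
gripper_width: 25.8
clock: 8.3
eef_pos: [534.2, -21.2, 79.3]
tool_rot: [0.999, 0.05, -0.0, -0.0]
ft_force: [0.3, 0.7, 0.1]
gripper_width: 25.7
tcp [534.16 -21.2   79.33] shift [0.46 0.85 0.03]
```

View pics/c5.png

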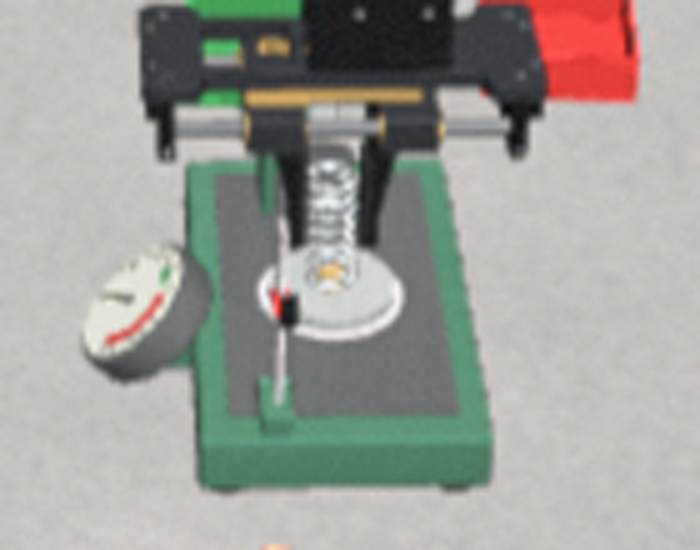

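The spigot shows through the spring's lowest coils at crop (330,272). The base is at plate height with about zero contact force, so it looks seated. I'll release and back off.

```bash
python3 -m crank '0 0 0 0 0 0.7 0.8;0 0 0 0 0 0 0.5;0 0 0 0 0 0 0.2;0 0 0 0 0 0 0;0 0 0 0 0 -10 0;0 0 0 0 0 -30 0;0 0 0 0 0 -45 0;0 0 0 0 0 -45 0;0 0 0 0 0 -45 0;0 0 0 0 0 -45 0'
python3 - <<'E'
from h import *
ft=r.grab_frame("top");fs=r.grab_frame("side")
A=cv2.resize(fs["img"][210:320,280:400],None,fx=4,fy=4,interpolation=2)
B=cv2.resize(ft["img"][200:310,280:380],None,fx=4,fy=4,interpolation=2)[:440]
cv2.imwrite("pics/c6.png",np.hstack([A,B])[:,:,::-1][:, :800])
# handle: world
c,s=np.cos(np.radians(5.4)),np.sin(np.radians(5.4))
def W(x,y,z): return np.array([534.7+c*x-s*y,-22+s*x+c*y,z])
H=W(-35,-145.6,318);print("grip pt",H)
togo(H-[0,0,12],np.radians(5.4-90))
E
```

```text
clock: 9.35
eef_pos: [533.6, -21.2, 301.4]
tool_rot: [0.999, 0.05, 0.0, 0.0]
ft_force: [1.6, -0.3, -0.5]
gripper_width: 43.3
grip pt [ 513.56 -170.25  318.  ]
tcp [538.08 -22.2  306.48] shift [-39.16 144.86   0.69]
 turn units [-0.09 -0.18 18.06]  shift after turn [145.08  38.34   0.48]
 turn units [  0.18  -0.09 -17.94]  shift after turn [-145.08  -38.34    0.48]
```

View pics/c6.png

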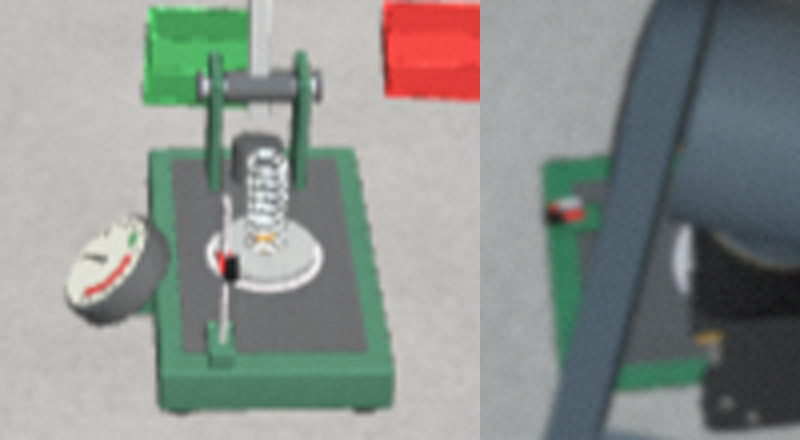

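The spring stands upright on the spigot: brass shows at its foot at crop (262,240) and the needle is near zero. Now I turn the tool and go to the cross handle.

```bash
python3 -m crank '0 0 1.6 0 0 -10 0;0 0 1.6 0 0 -10 0;0 0 1.6 0 0 -10 0;0 0 1.6 0 0 -10 0;0 0 1.6 0 0 -10 0;0 0 1.6 0 0 -5 0;0 0 1.6 0 0 0 0;0 0 1.6 0 0 0 0;0 0 1.6 0 0 0 0;0 0 1.6 0 0 0 0'
python3 -m crank '0 0 1.6 0 0 0 -0.2;0 0 0.4 0 0 0 -0.2;0 0 0 35 10 0 -0.2;0 0 0 40 10 0 -0.2;0 0 0 40 10 0 -0.2;0 0 0 25 8 0 -0.2;0 0 0 0 0 0 -0.2;0 0 0 0 0 0 -0.2'
python3 - <<'E'
from h import *
fs=r.grab_frame("side");togo([513.6,-170.3,304],np.radians(5.4-90))
cv2.imwrite("pics/c7.png",cv2.resize(fs["img"][70:230,270:430][:,:,::-1],None,fx=3.5,fy=3.5,interpolation=2))
E
```

```text
clock: 10.45
eef_pos: [533.5, -21.3, 353.5]
tool_rot: [0.795, -0.606, -0.0, 0.0]
ft_force: [0.4, -0.4, -1.1]
gripper_width: 43.3
clock: 11.25
eef_pos: [509.7, -164.4, 353.4]
tool_rot: [0.741, -0.672, -0.001, -0.0]
ft_force: [0.2, 0.6, -0.6]
gripper_width: 52.4
tcp [ 509.92 -163.71  353.51] shift [ 6.98 -3.03 49.5 ]
 turn units [0.   0.01 0.06]  shift after turn [ 6.91 -3.05 49.51]
 turn units [ -0.02   0.01 -35.94]  shift after turn [-6.91  3.05 49.51]
```

View pics/c7.png

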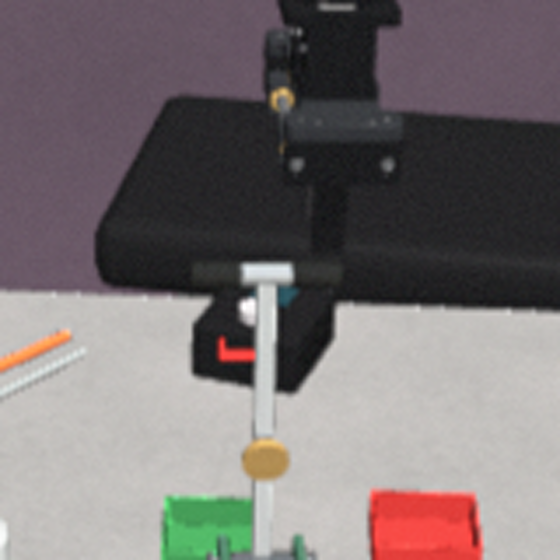

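The fingers stand above the near-side sleeve, crop (330,250). Next I descend and close on it.

```bash
python3 -m crank '0 0 0 5 -6 10 -0.2;0 0 0 0 0 20 -0.2;0 0 0 0 0 20 -0.2;0 0 0 0 0 0 0;0 0 0 0 0 0 0.3;0 0 0 0 0 0 0.6;0 0 0 0 0 0 0.9;0 0 0 0 0 0 0.9;0 0 0 0 0 0 0.9' 25
python3 - <<'E'
from h import *
togo([513.6,-170.3,304]);o=r.get_obs();print(o["ft_force"],o["gripper_width"])
E
```

```text
clock: 12.2
eef_pos: [517.2, -169.3, 304.5]
tool_rot: [0.741, -0.671, 0.001, 0.0]
ft_force: [0.6, -0.9, 2.1]
gripper_width: 15.3
tcp [ 517.23 -169.31  304.48] shift [0.63 3.71 0.47]
[ 0.62 -0.87  2.05] 15.262208521650624
```

```bash
python3 -m crank '0 0 0 -18 0 -4 0.9;0 0 0 -19 0 -2.5 0.9;0 0 0 -19 0 -1 0.9;0 0 0 -18.5 0 1 0.9;0 0 0 -18.5 0 2.5 0.9;0 0 0 -18.4 0 4 0.9'
python3 - <<'E'
from h import *
togo([513.6,-170.3,304]);o=r.get_obs();print(o["ft_force"],o["gripper_width"])
fs=r.grab_frame("side");cv2.imwrite("pics/c8.png",cv2.resize(fs["img"][70:290,240:460][:,:,::-1],None,fx=2.7,fy=2.7,interpolation=2))
E
```

```text
clock: 12.8
eef_pos: [507.0, -58.1, 305.2]
tool_rot: [0.741, -0.671, 0.003, -0.0]
ft_force: [2.3, -2.9, 1.2]
gripper_width: 15.5
tcp [506.99 -58.12 305.17] shift [112.27   4.6    1.58]
[ 2.28 -2.92  1.21] 15.488391649229559
```

View pics/c8.png

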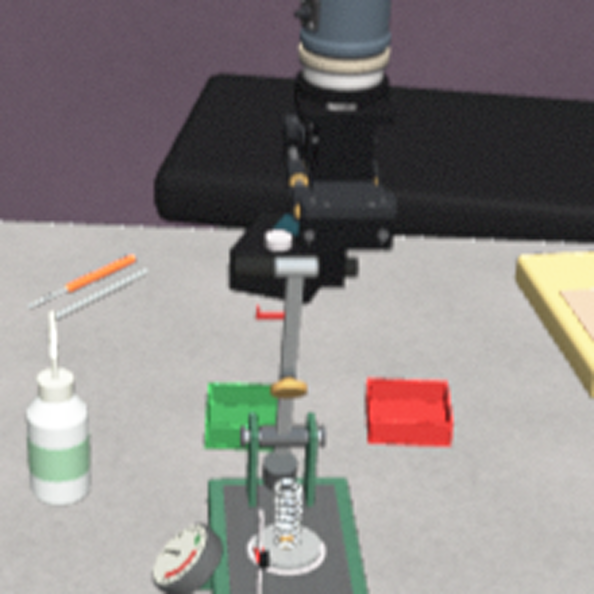

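The lever follows the grip, with the bar held near its right end at crop (345,266). I continue along the arc.

```bash
python3 -m crank '0 0 0 -17.8 0 5.5 0.9;0 0 0 -17.4 0 7.3 0.9;0 0 0 -16.6 0 8.7 0.9;0 0 0 -15.8 0 10 0.9;0 0 0 -15 0 11.4 0.9;0 0 0 -13.7 0 12.7 0.9;0 0 0 -12.6 0 13.8 0.9;0 0 0 -11.4 0 14.8 0.9;0 0 0 -10 0 15.8 0.9;0 0 0 -8.7 0 16.7 0.9'
python3 -m crank '0 0 0 0 0 0 0.9;0 0 0 0 0 0 0.9'
cat > dial.py <<'E'
from h import *
def look(save=None):
    o=r.get_obs();c,s=np.cos(np.radians(5.4)),np.sin(np.radians(5.4))
    p=o["eef_pos"]-[534.7,-22,0];print("tester-frame tcp",c*p[0]+s*p[1],-s*p[0]+c*p[1],p[2],"F",o["ft_force"],"w",o["gripper_width"],"t",o["clock"])
    ft=r.grab_frame("top");fs=r.grab_frame("side")
    A=cv2.resize(fs["img"][195:325,280:390],None,fx=4.4,fy=4.4,interpolation=2);B=cv2.resize(ft["img"][205:245,315:365],None,fx=6,fy=6,interpolation=2)
    C=np.zeros((A.shape[0],B.shape[1],3),np.uint8);C[:B.shape[0]]=B
    D=cv2.resize(fs["img"][258:296,288:328],None,fx=7,fy=7,interpolation=2);C[260:260+D.shape[0],:D.shape[1]]=D
    if save: cv2.imwrite(save,np.hstack([A,C])[:,:,::-1])
    return ft,fs
E
python3 - <<'E'
from dial import *
ft,fs=look("pics/c9.png")
np.save("ft.npy",ft["img"]);np.save("fs.npy",fs["img"])
E
```

```text
clock: 13.85
eef_pos: [493.7, 80.2, 187.0]
tool_rot: [0.742, -0.671, 0.002, -0.001]
ft_force: [2.7, -4.7, 1.1]
gripper_width: 15.1
clock: 14.05
eef_pos: [493.6, 80.3, 186.9]
tool_rot: [0.742, -0.671, 0.001, -0.001]
ft_force: [3.7, -2.8, 0.9]
gripper_width: 15.2
tester-frame tcp -31.28115158033839 105.75526467355974 186.86263393372818 F [ 3.73 -2.78  0.9 ] w 15.232526497488394 t 14.05
```

View pics/c9.png

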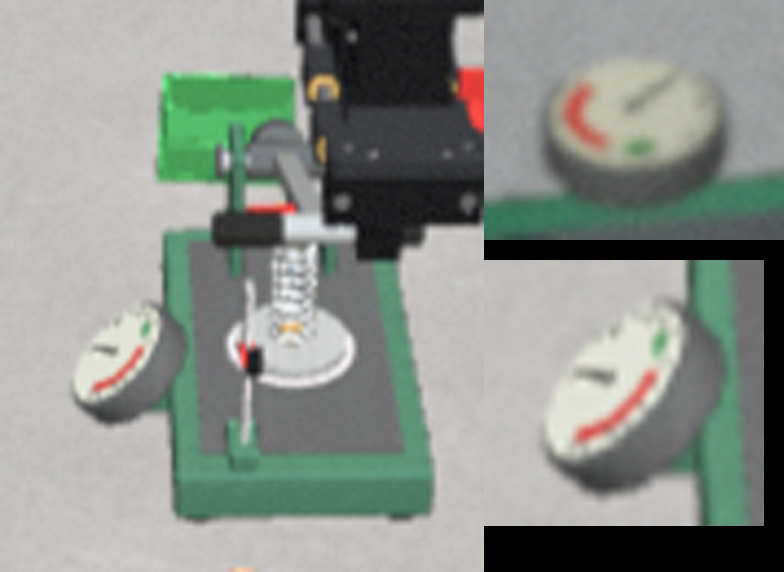

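The dial reads near zero in both views: top-crop needle tip at (680,72), green band at (640,147). The spring is upright and the handle held. I'll build a numeric needle reader calibrated on the zero and the green patch.

```bash
cat >> dial.py <<'E'
EL=dict(top=(420.9-80.0-0.9+0.0,222.0,14.5,7.7),)
def prof(img,x0,y0,w,h):
    S=12;I=cv2.resize(img[y0:y0+h,x0:x0+w],None,fx=S,fy=S,interpolation=cv2.INTER_CUBIC);H=cv2.cvtColor(I,cv2.COLOR_RGB2HSV);G=cv2.cvtColor(I,cv2.COLOR_RGB2GRAY);return S,I,H,G
def read(img,which="top",verbose=False):
    x0,y0,w,h=(320,208,42,32) if which=="top" else (290,260,38,34)
    S,I,H,G=prof(img,x0,y0,w,h)
    E=EE[which];(cx,cy),(d1,d2),an=E
    an=np.radians(an);U=np.array([[np.cos(an),-np.sin(an)],[np.sin(an),np.cos(an)]]);M=U@np.diag([d1/2,d2/2])@U.T
    th=np.arange(0,360,1.);rr=np.linspace(.2,.6,20)
    def samp(A,rr): 
        P=[[M@np.array([q*np.cos(np.radians(t)),q*np.sin(np.radians(t))])+[cx,cy] for q in rr] for t in th];P=(np.array(P)-[x0,y0]+.5)*S-.5
        return cv2.remap(A.astype(np.float32),P[...,0].astype(np.float32),P[...,1].astype(np.float32),1)
    d=cv2.GaussianBlur(np.tile(samp(G,rr).mean(1)[:,None],(3,1)),(1,0+9),2)[360:720,0]
    i=int(np.argmin(d));k=np.arange(i-12,i+13);wt=np.clip(np.median(d)-d[k%360]-8,0,None);ang=(k*wt).sum()/max(wt.sum(),1e-6)
    R2=np.linspace(.6,.95,20);g=((samp(H[:,:,0],R2)>45)&(samp(H[:,:,0],R2)<85)&(samp(H[:,:,1],R2)>80)).sum(1)
    rd=((samp(H[:,:,0],R2)<10)&(samp(H[:,:,1],R2)>100)).sum(1)
    ga=(th*g).sum()/max(g.sum(),1);rdz=th[rd>3]
    if verbose: print(which,"needle",ang,"green",ga,th[g>2][[0,-1]] if (g>2).any() else None,"red",rdz[[0,-1]] if len(rdz) else None)
    return ang,ga
# face ellipses (centre, axes, angle) in px, from crops
EE=dict(top=((340.2,222.3),(29.0,15.6),0.),side=((288+(632-484)/7,258+(380-260)/7),(15.5,27.5),40.))
E
python3 - <<'E'
from dial import *
a=np.load("ft.npy");b=np.load("fs.npy")
# ellipse fit of cream face
for n,img,(x0,y0,w,h) in(("top",a,(318,206,46,36)),("side",b,(286,258,44,38))):
    S,I,H,G=prof(img,x0,y0,w,h)
    m=((I.astype(int)[:,:,0]-I[:,:,2]>8)&(G>165)).astype(np.uint8)*255 if n=="top" else ((G>200)|((H[:,:,1]>90)&(G>60))).astype(np.uint8)*255
    m=cv2.morphologyEx(m,cv2.MORPH_OPEN,np.ones((9,9)));m=cv2.morphologyEx(m,cv2.MORPH_CLOSE,np.ones((41,41)))
    c=max(cv2.findContours(m,0,1)[0],key=cv2.contourArea);c=cv2.convexHull(c)
    e=cv2.fitEllipse(c);print(n,(e[0][0]/S+x0-.5,e[0][1]/S+y0-.5),(e[1][0]/S,e[1][1]/S),e[2])
    print(read(img,n,True))
E
```

```text
top (340.31268819173175, 222.52643839518228) (17.635130564371746, 22.229204813639324) 99.37043762207031
top needle 299.64026781509676 green 0.0 None red [118. 213.]
(np.float64(299.64026781509676), np.float64(0.0))
side (311.0712432861328, 271.00195439656574) (14.91815185546875, 38.72689310709635) 48.820045471191406
side needle 109.83030067968026 green 0.0 None red [122. 146.]
(np.float64(109.83030067968026), np.float64(0.0))
```

```bash
python3 - <<'E'
s=open('dial.py').read()
s=s.replace("top=((340.2,222.3),(29.0,15.6),0.)","top=((339.5,222.6),(29.0,15.6),0.)").replace("(samp(H[:,:,1],R2)>80)","(samp(H[:,:,1],R2)>SG)").replace("R2=np.linspace(.6,.95,20)","R2=np.linspace(.6,1.0,20)").replace("def prof","SG=60\ndef prof")
open('dial.py','w').write(s)
E
python3 - <<'E'
import dial;from dial import *
a=np.load("ft.npy")
for c in((339.5,222.6),(340,222.6),(339.2,223)):
    EE["top"]=(c,(29.,15.6),0.);read(a,"top",True)
print(cv2.cvtColor(a,cv2.COLOR_RGB2HSV)[226:233,336:346,:2].tolist())
print(cv2.cvtColor(a,cv2.COLOR_RGB2GRAY)[213:233,326:356])
E
```

```text
top needle 300.85989345230513 green 87.0111111111111 [81. 92.] red [116. 218.]
top needle 297.6312693696736 green 89.52173913043478 [84. 95.] red [118. 216.]
top needle 298.8260480095809 green 85.38541666666667 [79. 91.] red [117. 222.]
[[[24, 32], [30, 27], [30, 24], [29, 27], [30, 27], [33, 27], [37, 29], [33, 30], [33, 28], [35, 27]], [[19, 43], [30, 31], [33, 30], [36, 33], [40, 32], [38, 36], [40, 33], [34, 30], [33, 27], [36, 28]], [[17, 48], [29, 30], [43, 35], [50, 44], [50, 53], [53, 52], [50, 45], [43, 36], [34, 29], [33, 27]], [[19, 43], [37, 32], [47, 45], [56, 62], [57, 73], [58, 64], [55, 56], [45, 43], [38, 33], [33, 26]], [[27, 30], [37, 30], [47, 44], [54, 54], [56, 53], [51, 50], [49, 46], [44, 34], [37, 26], [37, 25]], [[30, 27], [36, 31], [38, 36], [46, 33], [46, 44], [41, 36], [42, 30], [36, 27], [34, 28], [36, 25]], [[30, 23], [34, 25], [39, 25], [36, 26], [39, 25], [35, 21], [35, 25], [38, 21], [33, 21], [36, 22]]]
[[156 159 160 157 158 155 160 160 158 162 161 160 159 161 161 161 154 157
  162 159 161 161 160 160 159 161 161 161 155 159]
 [156 158 157 159 160 1
[... 1652 characters left out ...]
184 179 179 174 180 184
  186 189 185 180 174 163 164 150 125  94  90 114]
 [102 126 154 166 161 146 136 130 140 159 173 181 174 165 154 152 157 170
  182 185 186 179 170 161 147 127 101  84  87 110]
 [ 84 107 129 153 162 166 158 153 148 159 172 177 161 142 128 133 139 160
  176 181 181 169 164 145 127 106  85  76  81 114]
 [ 78  84 105 122 138 154 161 161 160 164 173 175 160 143 133 135 147 160
  171 173 164 154 139 121  99  83  74  69  85 120]
 [ 79  76  84  97 110 125 140 154 158 160 167 169 161 155 151 149 147 149
  153 147 138 121 107  91  79  73  70  72  91 128]
 [ 85  76  78  86  88  96 107 120 131 137 145 148 141 138 138 132 131 130
  121 115 104  94  90  78  73  69  70  78 105 139]]
```

```bash
cat > rd.py <<'E'
from dial import *
ft,fs=look()
o=r.get_obs();ph=np.degrees(np.arccos((o["eef_pos"][2]+14-110)/215));print("phi est",ph,"load est needle rad",)
ang,ga=read(ft["img"],"top",True);print("theta",0.06+((ang-300.9)%360)*0.01567)
np.save("ft.npy",ft["img"]);np.save("fs.npy",fs["img"])
E
python3 -m crank '0 0 0 -4.8 0 12 0.9;0 0 0 -4.8 0 12.4 0.9;0 0 0 -3 0 11 0.9;0 0 0 -2.8 0 10.7 0.9;0 0 0 0 0 0 0.9;0 0 0 0 0 0 0.9;0 0 0 0 0 0 0.9'
python3 rd.py
```

```text
clock: 14.85
eef_pos: [492.2, 94.7, 141.8]
tool_rot: [0.742, -0.671, 0.002, -0.001]
ft_force: [3.2, -5.3, 2.4]
gripper_width: 15.1
tester-frame tcp -31.35363064589782 120.2043547191222 141.75905966958462 F [ 3.23 -5.32  2.44] w 15.061929450147263 t 14.85
phi est 77.6933326033266 load est needle rad
top needle 349.03221862525197 green 85.77272727272727 [79. 92.] red [116. 217.]
theta 0.8142318658576988
```

```bash
python3 -m crank '0 0 0 -1 0 5 0.9;0 0 0 -1 0 5 0.9;0 0 0 -0.8 0 5 0.9;0 0 0 -0.7 0 5 0.9;0 0 0 0 0 0 0.9;0 0 0 0 0 0 0.9;0 0 0 0 0 0 0.9'
python3 rd.py
```

```text
clock: 15.65
eef_pos: [492.0, 97.6, 122.1]
tool_rot: [0.742, -0.671, 0.002, -0.0]
ft_force: [3.9, -6.6, 5.7]
gripper_width: 15.3
tester-frame tcp -31.29663675868604 123.08978237846765 122.09387478865318 F [ 3.91 -6.63  5.67] w 15.265011922332098 t 15.65
phi est 83.02007923988855 load est needle rad
top needle 31.911204156257217 green 85.84552845528455 [79. 93.] red [116. 218.]
theta 1.486145569128551
```

```bash
python3 -m crank '0 0 0 -0.5 0 4 0.9;0 0 0 -0.4 0 4 0.9;0 0 0 0 0 0 0.9;0 0 0 0 0 0 0.9;0 0 0 0 0 0 0.9'
python3 rd.py
```

```text
clock: 16.25
eef_pos: [491.9, 98.2, 114.2]
tool_rot: [0.742, -0.671, 0.003, -0.0]
ft_force: [1.8, -7.7, 6.7]
gripper_width: 15.1
tester-frame tcp -31.29343990748183 123.70613498664926 114.19160121940209 F [ 1.76 -7.73  6.68] w 15.050001234914069 t 16.25
phi est 85.13280901652747 load est needle rad
top needle 47.02459292717895 green 86.01075268817205 [80. 91.] red [117. 218.]
theta 1.7229723711688947
```

```bash
python3 -m crank '0 0 0 -0.3 0 4 0.9;0 0 0 -0.3 0 4 0.9;0 0 0 0 0 3 0.9;0 0 0 0 0 0 0.9;0 0 0 0 0 0 0.9;0 0 0 0 0 0 0.9'
python3 rd.py
```

```text
clock: 16.95
eef_pos: [491.9, 98.6, 103.3]
tool_rot: [0.742, -0.671, 0.003, -0.0]
ft_force: [2.4, -9.0, 7.1]
gripper_width: 15.2
tester-frame tcp -31.27299741077144 124.07226228346804 103.34775212016295 F [ 2.44 -9.02  7.13] w 15.231827634267093 t 16.95
phi est 88.03284593069355 load est needle rad
top needle 68.05003876611626 green 85.14159292035399 [78. 91.] red [117. 217.]
theta 2.0524411074650417
```

```bash
python3 -m crank '0 0 0 0 0 3 0.9;0 0 0 0 0 3 0.9;0 0 0 0 0 2 0.9;0 0 0 0 0 0 0.9;0 0 0 0 0 0 0.9;0 0 0 0 0 0 0.9'
python3 rd.py
python3 - <<'E'
from dial import *
a=np.load("ft.npy");b=np.load("fs.npy")
print(cv2.cvtColor(a,cv2.COLOR_RGB2GRAY)[218:232,334:348])
A=cv2.resize(b[200:310,285:385],None,fx=4.5,fy=4.5,interpolation=2);B=cv2.resize(a[210:236,322:358],None,fx=8,fy=8,interpolation=2)
C=np.zeros((A.shape[0],300,3),np.uint8);C[:208,:288]=B;D=cv2.resize(b[256:300,288:328],None,fx=5.5,fy=5.5,interpolation=2);C[220:220+D.shape[0],:D.shape[1]]=D
cv2.imwrite("pics/c10.png",np.hstack([A,C])[:,:,::-1])
E
```

```text
clock: 17.65
eef_pos: [491.9, 98.5, 95.5]
tool_rot: [0.742, -0.671, 0.003, -0.0]
ft_force: [2.1, -9.5, 8.7]
gripper_width: 14.7
tester-frame tcp -31.2730486289212 123.95025489848709 95.46832821846587 F [ 2.12 -9.51  8.7 ] w 14.688322651486171 t 17.65
phi est 90.13499542262579 load est needle rad
top needle 81.74147991052902 green 85.97457627118644 [79. 92.] red [116. 218.]
theta 2.2669859901979903
[[197 197 195 197 195 194 194 194 195 195 191 194 191 188]
 [193 196 197 194 193 191 193 195 194 194 193 195 192 192]
 [191 195 197 193 188 182 182 191 191 193 193 193 193 194]
 [195 196 197 193 179 163 168 181 190 191 192 193 193 193]
 [196 196 195 188 167 144 146 170 186 193 192 196 189 189]
 [195 197 193 189 170 143 140 167 186 191 193 196 192 192]
 [197 196 195 191 178 154 145 162 183 191 191 193 195 192]
 [194 194 192 193 185 168 153 163 182 193 196 191 194 193]
 [183 189 194 197 193 179 156 157 175 190 191 194 193 190]
 [157 176 187 190 186 173 153 146 163 183 190 193 194 187]
 [145 161 181 185 179 163 138 128 145 172 188 189 192 184]
 [154 165 176 179 169 142 128 123 138 160 183 187 185 177]
 [166 173 178 182 166 145 136 137 148 161 175 179 170 157]
 [162 166 175 176 166 158 155 152 157 161 159 154 143 124]]
```

View pics/c10.png

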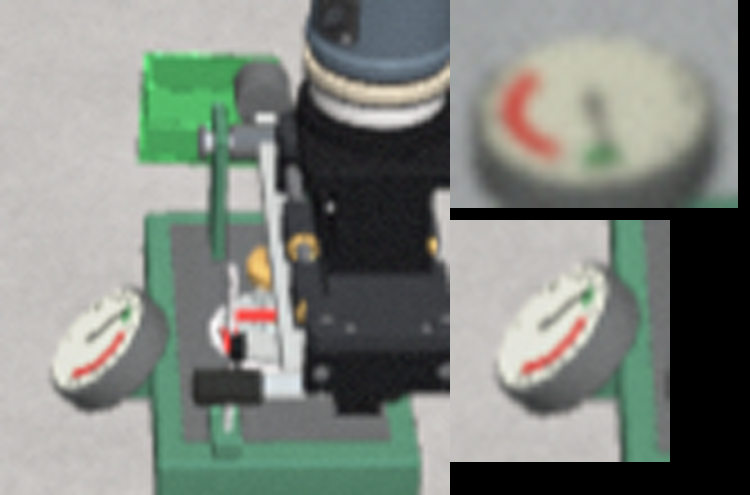

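Both views show the needle at the green patch, just short of its middle. The red pointer in the side crop is at (255,316) and the mark at (228,342), below it. I'll nudge towards mid-green, hold, and measure the heights.

```bash
python3 -m crank '0 0 0 0 0 1.5 0.9;0 0 0 0 0 0 0.9;0 0 0 0 0 0 0.9;0 0 0 0 0 0 0.9;0 0 0 0 0 0 0.9;0 0 0 0 0 0 0.9;0 0 0 0 0 0 0.9;0 0 0 0 0 0 0.9;0 0 0 0 0 0 0.9;0 0 0 0 0 0 0.9'
python3 rd.py
python3 -m crank '0 0 0 0 0 0 0.9;0 0 0 0 0 0 0.9;0 0 0 0 0 0 0.9;0 0 0 0 0 0 0.9;0 0 0 0 0 0 0.9'
python3 rd.py
python3 - <<'E'
from dial import *
ft=r.grab_frame("top");fs=r.grab_frame("side")
for n,f,(x0,y0,x1,y1) in(("side",fs,(330,262,350,285)),("top",ft,(290,235,345,290))):
    I=f["img"][y0:y1,x0:x1];S=6;J=cv2.resize(I,None,fx=S,fy=S,interpolation=2);H=cv2.cvtColor(J,cv2.COLOR_RGB2HSV)
    m=((H[:,:,0]<8)|(H[:,:,0]>172))&(H[:,:,1]>110)
    N,L,st,ce=cv2.connectedComponentsWithStats(m.astype(np.uint8))
    for i in range(1,N):
        if st[i,4]>25:
            print(n,"px box",st[i,:4]/S+[x0,y0,0,0],"cen",ce[i]/S+[x0,y0],"area",st[i,4]/36)
c,s=np.cos(np.radians(5.4)),np.sin(np.radians(5.4))
W=lambda x,y,z:[534.7+c*x-s*y,-22+s*x+c*y,z]
for z in(105,110,115,120): print("z",z,"tip y80 side",proj(fs,W(26,80,z)),"y86",proj(fs,W(28,86,z)),"y92",proj(fs,W(32,92,z)),"top y80",proj(ft,W(26,80,z)),"y92",proj(ft,W(32,92,z)))
E
```

```text
clock: 18.75
eef_pos: [491.9, 98.4, 94.0]
tool_rot: [0.742, -0.671, 0.003, -0.0]
ft_force: [1.6, -10.7, 9.7]
gripper_width: 15.4
tester-frame tcp -31.285978533038687 123.87622679517584 94.01536021121059 F [  1.6  -10.7    9.65] w 15.353869970795975 t 18.75
phi est 90.52704955233351 load est needle rad
top needle 84.06450296149325 green 87.25333333333333 [81. 92.] red [116. 217.]
theta 2.3033877614065994
clock: 19.35
eef_pos: [491.9, 98.4, 94.0]
tool_rot: [0.742, -0.67, 0.003, -0.0]
ft_force: [2.5, -9.5, 9.6]
gripper_width: 15.4
tester-frame tcp -31.262739030965918 123.88488352872342 94.03059432171268 F [ 2.48 -9.49  9.56] w 15.373042792725407 t 19.35
phi est 90.52490094829179 load est needle rad
top needle 83.98035085496845 green 88.01470588235294 [84. 92.] red [117. 217.]
theta 2.302069097897356
side px box [337.5  269.33   8.83   2.5 ] cen [342.02 270.47] area 18.333333333333332
side px box [334.33 273.17   2.5    5.33] cen [335.56 275.83] area 9.027777777777779
top px box [297.5  251.5    1.5    1.83] cen [298.25 252.37] area 1.9444444444444444
top px box [313.17 251.67   2.67   3.5 ] cen [314.42 253.29] area 7.222222222222222
z 105 tip y80 side [337.62 273.1 ] y86 [336.9  274.67] y92 [335.32 276.26] top y80 [308.13 254.72] y92 [302.53 252.54]
z 110 tip y80 side [337.68 271.37] y86 [336.97 272.94] y92 [335.38 274.53] top y80 [308.08 254.51] y92 [302.46 252.33]
z 115 tip y80 side [337.74 269.65] y86 [337.03 271.21] y92 [335.44 272.79] top y80 [308.03 254.31] y92 [302.38 252.11]
z 120 tip y80 side [337.81 267.91] y86 [337.09 269.47] y92 [335.5  271.05] top y80 [307.98 254.1 ] y92 [302.31 251.89]
```

The needle held at about 2.30 (green) for well over a second. I won't decide good or tired from that rough row comparison, because the pointer is bent. I'll get its shape from the first images and examine the pixels now.

Run:
```python
from dial import *
ft=r.grab_frame("top");fs=r.grab_frame("side")
def redness(I): I=I.astype(int);return I[:,:,0]-np.maximum(I[:,:,1],I[:,:,2])
c4=cv2.imread("pics/c4.png")[:,:,::-1];c4=cv2.resize(c4,None,fx=.2,fy=.2,interpolation=cv2.INTER_AREA)
s0=cv2.imread("pics/side0.png")[:,:,::-1];t0=cv2.imread("pics/top0.png")[:,:,::-1]
print("side0 mark rows268-280 cols330-348");print(redness(s0[268:281,330:349]))
print("side now");print(redness(fs["img"][268:281,330:349]))
print("top0 mark rows248-258 cols 294-320");print(redness(t0[248:259,294:320]))
print("top now");print(redness(ft["img"][248:259,294:320]))
print("top0 pointer rows 230-250 cols 410-422");print(redness(t0[230:250,409:422]))
print("side0 pointer rows 160-180, cols 325-350");print(redness(s0[162:178,328:350]))
```

```text
side0 mark rows268-280 cols330-348
[[ -4  -5  -3  -1  -2   0   4   0  -2  -4  -3  -5  -3   5  24  32  36  33
   17]
 [ -5  -4  -2   0  -1   0   4   0  -2  -3  -4  -4  -1  11  45  38  34  35
   31]
 [ -2  -2   1   1  -2   0   3  -2  -4  -5  -4  -5  -2  17  44  38  32  34
   36]
 [ -2   1   2   1  -1   0   1   2  -4  -4  -4  -4  -1  15  40  41  34  37
   38]
 [ -4   0   2   8  29  24  10  38   2  -3  -3  -3  -3   5  20  33  34  31
   18]
 [ -4   1   1  15  88  91  26  84   6  -3  -3  -2  -2  -1   0  11  13   9
   -1]
 [ -2   1   2   8  86 150  28  40   3  -2  -2  -4  -2  -3  -2  -2  -1  -2
   -4]
 [ -4  -1   2  -1  70 174  50  -1  -4   0  -1  -2  -3  -5  -2  -1  -1  -3
   -2]
 [ -3   0   2   2  49 166  57  -8   0  -1  -2  -3  -2  -4  -3  -3  -3  -3
   -3]
 [ -2  -1  -1   5  38 141  49  -7  -1  -2  -1  -2  -1  -3  -2  -3  -2  -2
   -4]
 [ -2  -3  -2   0  13  64  20  -4  -1  -3  -2  -2  -3  -4  -4  -4  -4  -3
   -3]
 [ -3  -3  -3  -3  -2   5   0  -3  -3   1   1  -2  -3  -5  -2  -3  -4  -3
   -2]
 [ -3  -3  -3  -4  -3  -1   1   0   2   4   3   2   1   0  -1   0  -1  -1
   -1]]
side now
[[
[... 5464 characters left out ...]
4 163 164 164 120   2  -4  -5
   -3  -4  -2  -2]
 [ -2  -3  -7  14 105 176 175 176 176 176 178 179 176 181 150   9  -6  -4
   -4  -5  -3   0]
 [ -1  -3  -4   8  82 167 169 169 166 168 167 167 168 168 126   5  -5  -4
   -3  -3   0  -1]
 [ -1  -2  -3  -5  21  60  60  64  60  60  59  62  62  58  28  -5  -3  -4
   -4  -2  -2  -1]
 [ -1  -2  -3  -5   0   0  -1   0  -1   0  -1  -1  -1   1  -2  -4  -3  -3
   -3  -2  -1  -2]
 [ -4  -1  -2  -2  -2  -3  -4  -1  -2  -1  -4  -3  -2  -3  -3  -3  -2  -3
   -4  -3  -1  -2]
 [ -1  -3   0  -2  -1  -1  -4  -3  -1   1  -1   1  -3  -5  -1  -3  -2  -2
   -4  -4  -2  -1]
 [  1  -1   0  -1   1  -1  -1  -2   0  -3   1   0  -3   0  -2  -3  -2  -2
   -3  -3  -2  -1]]
```

Run:
```python
from dial import *
from scipy.optimize import least_squares
ft=r.grab_frame("top");fs=r.grab_frame("side")
t0=cv2.imread("pics/top0.png")[:,:,::-1]
c,s=np.cos(np.radians(5.4)),np.sin(np.radians(5.4))
W=lambda x,y,z:[534.7+c*x-s*y,-22+s*x+c*y,z]
def yz(x,topcol,siderow): 
    q=least_squares(lambda v:[proj(ft,W(x,v[0],v[1]))[0]-topcol,proj(fs,W(x,v[0],v[1]))[1]-siderow],[0,150]).x;return q
# x of arm portions from side columns: print
def lev(y,z,phi): 
    u=np.array([np.sin(phi),np.cos(phi)]);n=np.array([np.cos(phi),-np.sin(phi)]);d=np.array([y+90,z-110]);return d@u,d@n
a=yz(18,415.35,171.0);b=yz(24,314.47,270.1)
print("arm open y,z",a,"lever r,n",lev(*a,np.radians(-15)));print("arm now",b)
for ph in(89,90,90.5,91,92): print(ph,"lever r,n",lev(*b,np.radians(ph)))
for x in (7,15,25,30): print("x",x,proj(ft,W(x,a[0],a[1])),proj(fs,W(x,a[0],a[1])),"now",proj(ft,W(x,b[0],b[1])),proj(fs,W(x,b[0],b[1])))
g=lambda I:cv2.cvtColor(I,cv2.COLOR_RGB2GRAY)[246:259,296:320]
print(g(t0.copy()));print(g(ft["img"]))
print(cv2.cvtColor(fs["img"],cv2.COLOR_RGB2GRAY)[262:281,328:350])
```

```text
arm open y,z [-131.04  263.21] lever r,n (np.float64(158.6055790629615), np.float64(0.014914962787538863))
arm now [ 66.  103.2]
89 lever r,n (np.float64(155.85280291358825), np.float64(9.517568620850756))
90 lever r,n (np.float64(155.99517025268034), np.float64(6.796112588212632))
90.5 lever r,n (np.float64(156.04853695234505), np.float64(5.434556422284806))
91 lever r,n (np.float64(156.0900199517543), np.float64(4.072586393844717))
92 lever r,n (np.float64(156.13732311867298), np.float64(1.347819650209208))
x 7 [416.01 246.99] [342.24 170.98] now [315.16 262.68] [345.32 270.04]
x 15 [415.53 242.9 ] [339.03 171.  ] now [314.84 259.11] [341.92 270.07]
x 25 [414.93 237.79] [335.02 171.01] now [314.43 254.66] [337.68 270.1 ]
x 30 [414.64 235.24] [333.02 171.02] now [314.23 252.44] [335.55 270.12]
[[102  92  86  89  86  85  89  86  82  84  81  85  79  81  82  80  81  85
   85  79  84  79  85  81]
 [102  93  86  86  90  87  89  87  83  79  81  85  82  80  79  81  83  84
   81  81  81  81  83  83]
 [102  87  92  89  90  93  97  96  92  84  78  82  82  83  81  83  80  82
   81  83  82  81 
[... 3401 characters left out ...]
7 181 209 211 206 191 210 218
  177 201 217 211]
 [114 115 114 153 231 210 126 124 112  87  80 125 210 213 210 211 213 201
  158 189 216 217]
 [111 117 112 138 211 238 158 124  60  37  43 109 209 213 211 213 211 201
  162 176 217 215]
 [114 112 113 128 182 227 190 128  51  37  41 103 198 212 214 214 213 205
  180 162 217 217]
 [113 113 115 113 133 179 197 124  49  37  40  99 188 212 214 212 213 211
  195 154 217 218]
 [112 112 115 116 114 138 170 118  39  23  38  99 194 205 210 208 209 207
  192 140 212 219]
 [113 114 115 115 113 117 126 112  53  31  48 104 183 184 195 192 195 198
  187 134 209 217]
 [115 115 115 117 113 114 113 113 114  69 105 179 213 210 202 191 187 193
  182 137 204 216]]
```

The numbers put the visible pointer arm at z≈105 mm (tip the same, since its bend is radial and the lever is about level), with the mark at z≈108–110. A good spring would need the pointer at 112 mm or more, so it stands below. As a last check I'll test for side-camera bias against the known strip top, with the needle still held.

Run:
```python
from dial import *
fs=r.grab_frame("side");ft=r.grab_frame("top")
c,s=np.cos(np.radians(5.4)),np.sin(np.radians(5.4))
W=lambda x,y,z:[534.7+c*x-s*y,-22+s*x+c*y,z]
for y in(86,92,98): print("strip top pred",y,proj(fs,W(32,y,150)),"foot z40",proj(fs,W(32,y,40)))
s0=cv2.cvtColor(cv2.imread("pics/side0.png"),cv2.COLOR_BGR2GRAY)
print(s0[254:270,331:341]); print("foot");print(s0[288:302,331:342])
print("base front edge y118 z40",proj(fs,W(0,118,40)),proj(fs,W(0,118,0)));print(s0[300:316,352])
```

```text
strip top pred 86 [335.72 258.9 ] foot z40 [334.43 296.5 ]
strip top pred 92 [335.87 260.44] foot z40 [334.57 298.12]
strip top pred 98 [336.01 262.  ] foot z40 [334.7  299.75]
[[103  88 109 108 101 114 102  83  84  99]
 [111  94 108 109  98 114 116  99  94 101]
 [113 102 107 106  98 117 118 115 107 109]
 [115 106 108 111 106 119 119 118 119 118]
 [113 108 111 110 125 155 136 119 119 118]
 [116 116 115 114 138 200 172 121 116 119]
 [120 116 117 113 135 212 188 124 117 116]
 [120 118 116 112 124 195 196 126 116 119]
 [117 117 116 112 113 169 198 127 117 117]
 [120 117 116 114 115 173 191 126 117 122]
 [118 120 118 110 125 192 190 139 149 175]
 [115 117 114 113 124 190 197 173 191 217]
 [118 117 114 113 124 192 208 206 210 212]
 [116 114 116 122 137 200 219 211 209 209]
 [118 122 151 173 159 204 221 209 211 210]
 [117 142 202 210 166 204 221 209 210 212]]
foot
[[117 117 115 118 165 190 122 113 115 117 120]
 [115 119 117 120 162 191 123 113 120 119 118]
 [114 136 132 126 167 195 140 116 116 120 118]
 [107 141 141 136 177 198 150 111 116 118 119]
 [ 93 128 133 136 186 189 136 102 113 118 117]
 [ 89 124 135 145 183 178 135 106 114 119 120]
 [ 91 126 133 150 188 178 133 112 117 116 118]
 [103 124 132 149 181 162 131 118 115 116 117]
 [105 123 134 136 148 138 131 122 119 117 119]
 [104 117 138 138 138 137 135 130 116 112 113]
 [111 105 129 132 131 129 133 132 122 120 121]
 [124  96 113 120 114 117 118 122 131 132 133]
 [125  96 109 111 112 112 112 118 132 133 132]
 [126 104 110 110 111 111 111 122 135 135 134]]
base front edge y118 z40 [348.85 305.14] [348.17 318.14]
[132 136 139 134 116 113 112 110 112 109 108 113 158 201 202 198]
```

The strip top is off by only about 0.6 px, and that bias is shared by pointer and mark. The verdict stands: pointer below mark, so the spring is tired and goes to the red tray. Now I let the lever up.

```bash
python3 -m crank '0 0 0 0.2 0 -8 0.9;0 0 0 0.7 0 -12 0.9;0 0 0 1.4 0 -14 0.9;0 0 0 2.4 0 -13.5 0.9;0 0 0 2.8 0 -10.7 0.9;0 0 0 3 0 -11 0.9;0 0 0 4.8 0 -12.4 0.9;0 0 0 4.8 0 -12 0.9;0 0 0 8.7 0 -16.7 0.9;0 0 0 10 0 -15.8 0.9'
python3 -m crank '0 0 0 11.4 0 -14.8 0.9;0 0 0 12.6 0 -13.8 0.9;0 0 0 13.7 0 -12.7 0.9;0 0 0 15 0 -11.4 0.9;0 0 0 15.8 0 -10 0.9;0 0 0 16.6 0 -8.7 0.9;0 0 0 17.4 0 -7.3 0.9;0 0 0 17.8 0 -5.5 0.9;0 0 0 18.4 0 -4 0.9;0 0 0 18.5 0 -2.5 0.9'
python3 -m crank '0 0 0 18.5 0 -1 0.9;0 0 0 19 0 1 0.9;0 0 0 19 0 2.5 0.9;0 0 0 17 0 4 0.9;0 0 0 0 0 0 0.9;0 0 0 0 0 0 0.9'
```

```text
clock: 20.85
eef_pos: [494.6, 63.7, 219.5]
tool_rot: [0.741, -0.672, -0.001, -0.003]
ft_force: [4.9, 3.0, 0.4]
gripper_width: 15.1
clock: 21.85
eef_pos: [509.7, -93.0, 312.7]
tool_rot: [0.741, -0.671, 0.0, -0.002]
ft_force: [0.5, 2.7, 9.6]
gripper_width: 15.6
clock: 22.45
eef_pos: [517.0, -168.5, 304.4]
tool_rot: [0.741, -0.672, 0.001, -0.0]
ft_force: [-0.1, -3.0, 7.7]
gripper_width: 15.3
```

```bash
python3 -m crank '0 0 0 0 0 0 0.6;0 0 0 0 0 0 0.3;0 0 0 0 0 0 0;0 0 0 0 0 -5 0;0 0 0 0 0 -20 0;0 0 0 0 0 -30 0;0 0 0 -15 0 -5 0;0 0 0 -40 -9 0 0;0 0 0 -45 -9 0 0;0 0 0 -40 -8 0 0'
python3 -m crank '0 0 -1.6 -8 -4 0 0;0 0 -1.6 0 0 0 0;0 0 -1.6 0 0 0 0;0 0 -1.6 0 0 0 0;0 0 -1.6 0 0 0 0;0 0 -1.6 0 0 0 0;0 0 -1.6 0 0 0 0;0 0 -1.6 0 0 0 0;0 0 -1.6 0 0 0 0;0 0 -1.6 0 0 0 0'
python3 -m crank '0 0 -1.6 0 0 0 0;0 0 -0.4 0 0 0 0;0 0 0 0 0 0 0'
python3 - <<'E'
from h import *
togo([534.0,-21.2,79.3],np.radians(5.4))
fs=r.grab_frame("side")
for n,lo,hi in (("gold",(12,90,100),(30,255,255)),):
    for b,a in blobs(fs,lo,hi,3):
        if 320<b[0][0]<370 and 130<b[0][1]<290: print(n,b,a)
s0=cv2.imread("pics/side0.png")[:,:,::-1]
d=lambda r0,r1,c0,c1:np.abs(fs["img"][r0:r1,c0:c1].astype(int)-s0[r0:r1,c0:c1]).mean()
print("lever region diff",d(143,210,325,360),"pointer",d(160,178,328,346), "dial",d(262,292,292,322))
g=cv2.cvtColor(fs["img"],cv2.COLOR_RGB2GRAY);print(g[246:276:3,336:358])
E
```

```text
clock: 23.45
eef_pos: [527.3, -22.7, 361.8]
tool_rot: [0.741, -0.671, -0.001, 0.0]
ft_force: [0.9, -0.4, 0.4]
gripper_width: 43.2
clock: 24.45
eef_pos: [530.5, -15.8, 361.6]
tool_rot: [0.999, -0.034, -0.001, -0.001]
ft_force: [0.0, -0.6, 0.2]
gripper_width: 43.5
clock: 24.75
eef_pos: [530.6, -16.0, 361.7]
tool_rot: [0.999, 0.05, -0.001, -0.001]
ft_force: [-0.0, -0.0, -0.5]
gripper_width: 43.4
tcp [530.65 -16.01 361.73] shift [  3.48   5.93 282.41]
 turn units [-0.02  0.03  0.07]  shift after turn [  2.85   5.49 282.43]
 turn units [ -0.04  -0.03 -35.93]  shift after turn [ -2.85  -5.49 282.43]
gold ((345.0, 201.0), (10.0, 12.0), 90.0) 98.5
lever region diff 9.211798152096659 pointer 7.2407407407407405 dial 5.822962962962963
[[180 167  81  85  96 106 102 105 110 115 114 118 105 104 120 167 115  63
   91 109 119 154]
 [123 113  71  81  91 118 186 194 148 173 175 169 165 190 159 151  86  60
   94 108 110 119]
 [109 101  70  83  95 114 157 174 169 199 218 208 165 190 233 204 107  61
   99 108 106 114]
 [111 112  96  89  97 140 209 179 217 193 199 216 184 180 199 194 116  76
   98 105  99 114]
 [147 132 116 114 107 127 191 190 240 225 200 210 184 177 195 193 120 109
  105 112 109 114]
 [188 190 122 113 108 132 199 187 238 229 229 213 175 168 173 152 115 114
  114 115 110 115]
 [184 183 132 143 167 171 211 229 233 239 238 217 189 206 189 147 124 117
  116 114 113 113]
 [194 211 205 202 201 190 197 188 176 200 197 185 206 207 194 186 205 205
  202 190 165 127]
 [207 213 202 203 199 172 187 158 182 214 194 177 185 219 196 180 204 206
  209 210 208 209]
 [180 151 164 174 207 207 204 205 198 181 176 183 207 205 208 206 209 208
  208 209 209 210]]
```

The lever is back at its open stop and the spring still stands on the spigot. I descend and grip it.

```bash
python3 -m crank '0 0 0 3.5 6 20 0;0 0 0 0 0 40 0;0 0 0 0 0 45 0;0 0 0 0 0 45 0;0 0 0 0 0 40 0;0 0 0 0 0 30 0;0 0 0 0 0 30 0;0 0 0 0 0 20 0;0 0 0 0 0 11 0;0 0 0 0 0 0 0'
python3 -m crank '0 0 0 0 0 0 0.3;0 0 0 0 0 0 0.6;0 0 0 0 0 0 0.8;0 0 0 0 0 0 0.8;0 0 0 0 0 0 0.8;0 0 0 0 0 -5 0.8;0 0 0 0 0 -15 0.8;0 0 0 0 0 -30 0.8;0 0 0 0 0 -40 0.8;0 0 0 0 0 -40 0.8' 12
python3 -c "
from h import *
togo([408.4,-317,250],np.radians(5.4));print(r.get_obs()['gripper_width'])"
```

```text
clock: 25.8
eef_pos: [534.7, -22.3, 80.3]
tool_rot: [0.999, 0.05, -0.002, -0.001]
ft_force: [-1.0, -0.2, -0.3]
gripper_width: 43.7
clock: 26.8
eef_pos: [535.2, -22.7, 212.9]
tool_rot: [0.999, 0.05, -0.001, -0.0]
ft_force: [0.0, -1.0, -0.6]
gripper_width: 25.4
tcp [535.25 -22.74 212.94] shift [-155.49  280.19  -36.99]
 turn units [-0.    0.01  0.06]  shift after turn [-153.98  281.01  -37.06]
 turn units [ -0.02  -0.01 -35.94]  shift after turn [ 153.98 -281.01  -37.06]
25.38903234903201
```

```bash
python3 -m crank '0 0 0 0 0 -35 0.8;0 0 0 0 0 -40 0.8;0 0 0 0 0 -45 0.8;0 0 0 0 0 -42 0.8;0 0 0 -15 27 0 0.8;0 0 0 -20 36 0 0.8;0 0 0 -20 36 0 0.8;0 0 0 -20 36 0 0.8;0 0 0 -20 36 0 0.8;0 0 0 -20 36 0 0.8'
python3 -m crank '0 0 0 -20 36 0 0.8;0 0 0 -15 27 0 0.8;0 0 0 0 0 20 0.8;0 0 0 0 0 40 0.8;0 0 0 0 0 40 0.8;0 0 0 0 0 40 0.8;0 0 0 0 0 40 0.8;0 0 0 0 0 40 0.8;0 0 0 0 0 0 0.8;0 0 0 0 0 0 0.8'
python3 - <<'E'
from h import *
togo([408.4,-317,33.5],np.radians(5.4));fs=r.grab_frame("side")
for b,a in blobs(fs,(0,180,100),(5,255,255),60):
    if b[0][1]<300: print(b[0],b[1],cast(fs,*b[0],20))
print(proj(fs,[408,-317,30]))
E
```

```text
clock: 27.8
eef_pos: [440.8, -241.3, 374.0]
tool_rot: [0.999, 0.05, 0.0, 0.0]
ft_force: [1.4, 0.4, -0.7]
gripper_width: 25.8
clock: 28.8
eef_pos: [413.5, -306.4, 154.0]
tool_rot: [0.999, 0.05, -0.0, -0.0]
ft_force: [0.1, 0.4, -0.7]
gripper_width: 25.5
tcp [ 413.46 -306.43  154.01] shift [ -6.02  10.1  120.5 ]
 turn units [-0.01  0.01  0.06]  shift after turn [ -6.03  10.04 120.51]
 turn units [ -0.01  -0.01 -35.94]  shift after turn [  6.03 -10.04 120.51]
(390.9830627441406, 222.30462646484375) (30.84132957458496, 22.24347686767578) [ 407.37 -312.25   20.  ]
[390.97 218.55]
```

```bash
python3 -m crank '0 0 0 -6 9 10 0.8;0 0 0 0 0 30 0.8;0 0 0 0 0 35 0.8;0 0 0 0 0 25 0.8;0 0 0 0 0 14 0.8;0 0 0 0 0 5.5 0.8;0 0 0 0 0 0 0.8;0 0 0 0 0 0 0.8'
python3 -m crank '0 0 0 0 0 0 0.6;0 0 0 0 0 0 0.4;0 0 0 0 0 0 0.2;0 0 0 0 0 0 0.2;0 0 0 0 0 -10 0.2;0 0 0 0 0 -25 0.2;0 0 0 0 0 -35 0.2;0 0 0 0 0 -40 0.2;0 0 0 -10 0 -30 0.2;0 0 0 -10 0 -20 0.2'
python3 - <<'E'
from h import *
def show(f,c0,r0): return f["img"]
fs=r.grab_frame("side");ft=r.grab_frame("top");o=r.get_obs();print(o["eef_pos"],o["ft_force"],o["gripper_width"],o["clock"])
for f,n in((fs,"side"),(ft,"top")):
    s0=cv2.imread(f"pics/{n}0.png")[:,:,::-1]
    D=np.abs(f["img"].astype(int)-s0).max(2)
    m=(cv2.GaussianBlur(D.astype(np.uint8),(3,3),0)>35).astype(np.uint8)
    N,L,st,ce=cv2.connectedComponentsWithStats(m)
    print(n,[st[i].tolist() for i in range(1,N) if st[i,4]>12])
H=cv2.cvtColor(fs["img"],cv2.COLOR_RGB2HSV);print("side sat tray");print(H[186:236:3,376:408:2,1])
s0=cv2.imread("pics/side0.png")[:,:,::-1]
d=lambda r0,r1,c0,c1:np.abs(fs["img"][r0:r1,c0:c1].astype(int)-s0[r0:r1,c0:c1]).mean()
print("pointer diff",d(160,178,328,346),"mark",d(268,282,330,340),"spare",d(355,405,380,415))
E
```

```text
clock: 29.65
eef_pos: [408.9, -317.0, 35.3]
tool_rot: [0.999, 0.05, 0.001, 0.001]
ft_force: [-0.7, -0.1, -0.5]
gripper_width: 25.4
clock: 30.65
eef_pos: [388.9, -318.5, 197.3]
tool_rot: [0.999, 0.05, 0.001, 0.002]
ft_force: [0.3, 0.6, 0.2]
gripper_width: 34.8
[ 388.85 -319.16  197.49] [ 0.31 -0.63  1.08] 34.5441359914361 30.75
side [[477, 0, 57, 242, 6657], [517, 0, 41, 224, 4007], [432, 6, 17, 43, 280], [387, 27, 84, 85, 3638], [448, 39, 10, 5, 38], [409, 74, 16, 5, 41], [431, 98, 10, 8, 39], [391, 130, 6, 5, 27], [377, 136, 44, 12, 323], [425, 143, 12, 4, 44], [392, 157, 6, 14, 72], [407, 157, 8, 14, 75], [465, 159, 111, 114, 3590], [617, 173, 5, 3, 13], [554, 180, 5, 6, 21], [559, 185, 16, 12, 108], [615, 190, 25, 42, 323], [581, 193, 21, 21, 148], [386, 209, 10, 17, 147], [567, 225, 20, 12, 148], [321, 366, 14, 17, 210]]
top [[202, 245, 18, 15, 192], [465, 281, 175, 199, 20761], [461, 312, 21, 14, 238], [353, 385, 90, 23, 1128], [277, 396, 68, 18, 520], [445, 407, 33, 27, 520], [387, 409, 62, 29, 964], [224, 413, 155, 67, 5108], [338, 457, 112, 23, 1128]]
side sat tray
[[ 10   9 
[... 507 characters left out ...]
9   6   6   8   6]
 [130 129 133 122 107 107  39   9  14   8  60  75  72  72  60   8]
 [177 193 188 188 189 137  48  70  48  47 180 189 188 190 194  63]
 [188 189 192 187 194 133 108  96  40  42 184 188 189 187 194 120]
 [188 180 179 181 182 123 146 151 119  60 183 187 186 183 194 146]
 [183 182 180 182 182  98  67  69  83  83 184 184 180 182 188 146]
 [166 180 183 178 176 105 177 175 132 115 184 187 183 185 185 185]
 [154 190 188 188 185 191 188 187 188 190 189 189 188 187 188 184]
 [160 189 189 189 191 189 189 189 188 187 189 187 191 188 189 179]
 [ 66  93  94  96 103 112 119 140 142 150 166 165 171 177 177 147]]
pointer diff 2.156378600823045 mark 1.811904761904762 spare 1.322857142857143
```

```bash
python3 -m crank '0 0 0 0 0 0 0.2;0 0 0 0 0 0 0.2;0 0 0 0 0 0 0.2'; python3 -c "
from workcell import r
print(r.close_job())"
```

```text
clock: 31.05
eef_pos: [388.2, -317.3, 192.9]
tool_rot: [0.999, 0.05, -0.001, -0.001]
ft_force: [0.6, -1.5, 0.0]
gripper_width: 34.7
the job is handed in; nothing more can be done
None
```

The spring from the blue mat tested as tired and is now in the red tray. The job was handed in at about 31 s of the 72 s allowed.

- **Test:** I seated the spring over the spigot and drew the lever down by its cross handle. The needle settled at about 2.30 rad, in the green, and stayed there for over 1.5 s. No reading came near the red. I then guided the lever back to its open stop.
- **Verdict:** the pointer stands below the red mark, at roughly 103–105 mm against 108–110 mm.
    - **How sure:** the tip itself was hidden behind the scale strip, so its height comes from the visible pointer arm. My first rough comparison of image rows had suggested above the mark; I dropped it once the bend in the pointer was accounted for. The lever angle worked out from the gripper position gave a higher tip, about 108 mm, but still below the mark. The estimates put it 3–5 mm below, while the task promises at least 5 mm, so the direction is firmer than the amount.
- **Last checks:** comparing the final pictures with the first ones by numbers only (picture views used up):
    - The spring shows inside the red tray and is gone from the blue mat.
    - The lever's pointer is back where it started, and the reference mark and the spare spring are unchanged.
    - The only other differences are where the robot itself moved.

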